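# Close-pack the brass hex adaptors in the tray under the discharge tube

## Task

Two large brass hex adaptors stand loose on the bench. Stand both of them, hex down, in the black tray, nested into the two gaps in front of the row of three that is already there, so that all five sit flat and tightly packed with their flat faces touching. Do not bump the thin black tube that crosses over the tray, and leave the smaller adaptor and everything else on the bench where it is.

Things in the scene. Friction and masses are not known exactly. Their poses are not given: they have to be found in the camera images.
- hex_1: large brass tube adaptor: hexagonal base 46 mm across flats (53 over corners), 22 mm tall, with a plain round upright spigot of 22 mm diameter on its middle, 58 mm tall in all; about 0.24 kg. Origin at the centre of the underside, z up; flats face its +y, -y and every 60 degrees on, corners point along +x, -x. Stands loose on the bench, any yaw
- hex_2: large brass tube adaptor: hexagonal base 46 mm across flats (53 over corners), 22 mm tall, with a plain round upright spigot of 22 mm diameter on its middle, 58 mm tall in all; about 0.24 kg. Origin at the centre of the underside, z up; flats face its +y, -y and every 60 degrees on, corners point along +x, -x. Stands loose on the bench, any yaw
- row_a: large brass tube adaptor: hexagonal base 46 mm across flats (53 over corners), 22 mm tall, with a plain round upright spigot of 22 mm diameter on its middle, 58 mm tall in all; about 0.24 kg. Origin at the centre of the underside, z up; flats face its +y, -y and every 60 degrees on, corners point along +x, -x. Left (unit's +y) one of the row in the tray, loose
- row_b: large brass tube adaptor: hexagonal base 46 mm across flats (53 over corners), 22 mm tall, with a plain round upright spigot of 22 mm diameter on its middle, 58 mm tall in all; about 0.24 kg. Origin at the centre of the underside, z up; flats face its +y, -y and every 60 degrees on, corners point along +x, -x. Middle one of the row in the tray, loose
- row_c: large brass tube adaptor: hexagonal base 46 mm across flats (53 over corners), 22 mm tall, with a plain round upright spigot of 22 mm diameter on its middle, 58 mm tall in all; about 0.24 kg. Origin at the centre of the underside, z up; flats face its +y, -y and every 60 degrees on, corners point along +x, -x. Right one of the row in the tray, loose
- unit: fixed steel base plate, 3 mm thick, x -90 to +165 mm, y -140 to +370 mm, that carries the black tray and a black domed compressor (178 mm across, 0.2 m tall, axis at x 65, y 265 mm). Origin on the bench under the tray's centre; x points away from the robot to the tray's far wall, y left along the row of three, z up
- tray_floor (a point): centre of the open black tray's inner floor, 7 mm above the bench, above the unit's origin. Inside the tray is 139 mm (x) by 140.5 mm (y); walls 4 mm thick, their tops 22 mm above the bench. The row of three stands along its far (+x) wall, 42 mm from this point in the unit's x, flats touching along y
- gap_left (a point): point on the tray floor at the centre of the left free gap in front of the row, where an adaptor belongs: between row_a and row_b and 40 mm nearer the robot in the unit's x. An adaptor fits there with the unit's yaw (or any 60 degrees more), two flats against the row, one against the other new adaptor
- gap_right (a point): point on the tray floor at the centre of the right free gap in front of the row, where an adaptor belongs: between row_b and row_c and 40 mm nearer the robot in the unit's x. An adaptor fits there with the unit's yaw (or any 60 degrees more), two flats against the row, one against the other new adaptor
- tube: rigid black tube, 14 mm diameter, fixed to the unit, same origin and axes. Runs level along y at x = 8 mm, axis 135 mm above the bench, from the compressor (y 135) to y -128 mm, then down to the plate. It passes right over both gaps: an upright gripper has no room there, one leaning back to the robot by 30 to 45 degrees reaches in below
- small_hex: smaller brass adaptor of the same form, standing on the bench: hex 30 mm across flats and 18 mm tall, spigot 14 mm, 42 mm tall in all; origin at the centre of its underside. Not part of the job
- capacitor: black motor capacitor standing on the bench, 40 mm diameter, 77 mm tall with its two terminals; origin at the centre of its underside. Not part of the job
- drier: copper filter-drier lying on the bench, 130 mm long and 40 mm thick, along its x axis; origin under its middle, at bench level. Not part of the job
- wrench: steel wrench, 180 mm long, lying along its x axis. Not part of the job
- driver: yellow-handled screwdriver, 190 mm long, lying along its x axis. Not part of the job
- canister: standing metal can, 60 mm diameter, 75 mm tall; origin at the centre of its underside. Not part of the job
Not all that is in view belongs to the job. Leave any green or purple look-alike of the row_b alone.

How it is judged (in metres and radians):
At the end, for the whole second after the job is handed in: The loose large adaptors fill the two gaps in front of the row, one each, touching each other; centres of all touching pairs, row included, under 49 mm apart (46 is contact); all five flat on the tray floor (within 1.5 mm, 0.06 rad), flats parallel to the unit's y within 0.09 rad, at rest (((horizontal distance between hex_1 and row_a below 0.049 m and horizontal distance between each of hex_1, hex_2 and row_b below 0.049 m and horizontal distance between hex_2 and row_c below 0.049 m) or (horizontal distance between hex_2 and row_a below 0.049 m and horizontal distance between each of hex_2, hex_1 and row_b below 0.049 m and horizontal distance between hex_1 and row_c below 0.049 m)) and horizontal distance between hex_1 and hex_2 below 0.049 m and horizontal distance between row_a and row_b below 0.049 m and horizontal distance between row_b and row_c below 0.049 m and (angle between the y axis of row_a and the y axis of unit, either way round below 0.09 rad or angle between the y axis of row_a and the y axis of unit, either way round between 0.9572 and 1.1372 rad) and angle between each of row_a, row_b, row_c, hex_1, hex_2's own z axis and vertical below 0.06 rad and z of each of row_a, row_b, row_c, hex_1, hex_2 in the frame of unit below 0.0085 m and linear speed of each of row_a, row_b, row_c, hex_1, hex_2 below 0.02 m/s and (angle between the y axis of row_b and the y axis of unit, either way round below 0.09 rad or angle between the y axis of row_b and the y axis of unit, either way round between 0.9572 and 1.1372 rad) and (angle between the y axis of row_c and the y axis of unit, either way round below 0.09 rad or angle between the y axis of row_c and the y axis of unit, either way round between 0.9572 and 1.1372 rad) and (angle between the y axis of hex_1 and the y axis of unit, either way round below 0.09 rad or angle between the y axis of hex_1 and the y axis of unit, either way round between 0.9572 and 1.1372 rad) and (angle between the y axis of hex_2 and the y axis of unit, either way round below 0.09 rad or angle between the y axis of hex_2 and the y axis of unit, either way round between 0.9572 and 1.1372 rad)).
It fails at once if the black tube is pushed with more than 6 N (contact force between tube and anything else above 6 N).
It fails at once if one of the row of three is lifted or tipped over (angle between any of row_a, row_b, row_c's own z axis and vertical above 0.35 rad or z of any of row_a, row_b, row_c in the frame of unit above 0.02 m).
It fails at once if something that is not part of the job is moved by more than 15 mm (distance of any of small_hex, capacitor, drier, wrench, driver, canister from where it was at the start of the episode above 0.015 m).
It also fails if it takes over 72 s, if anything falls off the work surface, if the arm or the gripper's body presses on something with over 40 N, if the wrist force passes 120 N, or if a joint passes its speed limit or range.

## Robot

A 6-joint arm with a two-finger parallel gripper is mounted at the origin on the work surface. World frame = base frame: x ahead of the robot, y to its left, z up, the work surface at z = 0. Lengths are in m, angles in degrees, forces in N, time in s.
With the tool pointing down it reaches from about 0.375 to 0.9 m from the base axis. Payload 3.1 kg.
Tool frame: the origin (TCP) lies at the very end of the fingers, on their centre line; the grasp point (between the pads) lies 19 mm behind it; z points along the fingers, y is the line along which they close (so a half turn about z gives the same grasp; the last joint's range is limited). The gripper opens to 87 mm and grips with 3 to 60 N. Pads are 19 mm wide; open, the fingers measure 117 mm over their backs; the gripper's body (75 mm by 190 mm) begins 51 mm behind the grasp point.
Start: joints at [-10.227, 30.224, 82.088, -0, 67.689, -10.227], TCP at [0.625, 0, 0.223] pointing down, gripper open.
Joint ranges: [-176.69, 176.69], [-43.24, 126.21], [12.49, 139.97], [-82, 262], [0, 151.66], [-163.58, 163.58]. Speed limits (degrees/s): [159.86, 159.86, 180, 180, 180, 180].

## Interface

Orientations are given as a 3x3 rotation matrix whose columns are the frame's x, y, z axes.
In Python, from rig import bot, imaging gives the robot as it stands.
- The arm moves only by the tool drive_tool, never from a script. Its argument "deltas" is text: rows parted by semicolons, each of 5 numbers parted by spaces: the finger opening in mm, from 0 to 87, then the shift along the world's x, y, z in mm, then the turn about the world's z in rad. In form: jaw dx dy dz twist; .... A call has 1 to 12 rows; each row is the pose to reach, as a shift and turn from the pose commanded when the call began; what a row does not reach only later rows make up. A row lasts 1/10 s, in which the tool goes at most 50 mm and 8.59 degrees, less where a joint would pass 70% of its speed; a pose out of reach is approached as far as the arm can. A call with a gripper value outside its range is refused whole. The fingers move at their own pace and stop on an object; the grip force is fixed at half the most. Time passes only in rows, so rows that repeat a pose let the fingers close. It gives the time, the measured TCP pose, the force, the opening and the grip force at its end, in the units of the state.
- bot.read_state(): the state, without advancing time (a new reading comes with each control period).
- imaging.capture(name): name is "scene" or "side" or "wrist"; returns the picture (400x640x3 uint8, red, green, blue); there is no depth.
- imaging.camera_model(name): a dict with "fx", "fy", "cx", "cy" (pixels), "T" (4x4, takes a point from camera to world coordinates). Camera axes: x right, y down, z forward; pixel columns grow to the right and rows downward; lengths in m; the calibration is good to about 2 mm. The wrist camera is an equidistant fisheye: a pixel r from the principal point sees the ray r / f radians off the axis. A picture is of the moment at which its call begins: read the wrist's pose just before it. camera_model takes no time and is no camera call; for the wrist camera it gives the pose at the moment of the call.
- bot.hand_in(): hands the job in; it is judged then, once.
The state is a dict: "time_s": time; "joint_positions": joint angles; "qvel": joint speeds; "tau": joint torques, N m; "position": TCP position; "tcp_rot": TCP orientation; "force": force on the tool from outside, world axes, zero at the start; "moment": the same for the moment, N m; "opening": opening from 0.0 (shut) to 1.0 (fully open); "grasp_force": force on a finger pad.
Only numpy, scipy, OpenCV 4.12 (cv2) and the standard library are available. Lean on these libraries where they do the work, as an engineer would, in place of code of your own. Each camera call takes 0.05 s, during which the arm holds its last target. There are 200 camera calls.

## Working session

There is one attempt and no reset: what is moved stays moved. The work goes in short steps, Python scripts to look and compute and a tool call to move; the robot and the scene stay as the last step left them, time stands still between calls to the robot, and variables do not carry over. Pictures are saved under pics/ and viewed, at most 10 in all, crops included, and the job is handed in when it is done.

Besides the shell and the picture viewer there is one more tool, called by a JSON object that holds its "api" and its "payload". drive_tool: Moves the arm, as the interface text tells. Its arguments: {"type":"object","properties":{"deltas":{"type":"string"}},"required":["deltas"]}

```bash
mkdir -p pics; ls; python3 - <<'E'
from rig import bot, imaging
import cv2,numpy as np
s=bot.read_state();print(s['time_s'],s['position'],s['tcp_rot'],s['opening'])
for n in ['scene','side','wrist']:
    im=imaging.capture(n);cv2.imwrite(f'pics/{n}0.png',im[:,:,::-1])
    m=imaging.camera_model(n);print(n,m['fx'],m['cx'],m['cy'],np.round(m['T'],3).tolist())
E
```

```text
pics
0.0 [6.24265490e-01 1.83321402e-04 2.21581509e-01] [[-5.18828930e-05  9.99997745e-01 -2.12280895e-03]
 [ 9.99999924e-01  5.27020460e-05  3.85827501e-04]
 [ 3.85938508e-04 -2.12278877e-03 -9.99997672e-01]] 0.9987924625604032
scene 406.8006718701093 317.1002575715607 200.02138775947444 [[0.288, 0.657, -0.697, 1.467], [0.958, -0.202, 0.206, -0.312], [-0.005, -0.726, -0.687, 0.924], [0.0, 0.0, 0.0, 1.0]]
side 429.59279598207706 321.85558349026 191.8602511590184 [[0.97, -0.145, 0.194, 0.385], [-0.242, -0.616, 0.749, -0.872], [0.011, -0.774, -0.633, 0.768], [0.0, 0.0, 0.0, 1.0]]
wrist 309.70691628693146 314.14715854342376 195.1687076924826 [[1.0, -0.0, -0.001, 0.625], [-0.0, -0.966, -0.259, 0.07], [-0.001, 0.259, -0.966, 0.384], [0.0, 0.0, 0.0, 1.0]]
```

View pics/scene0.png

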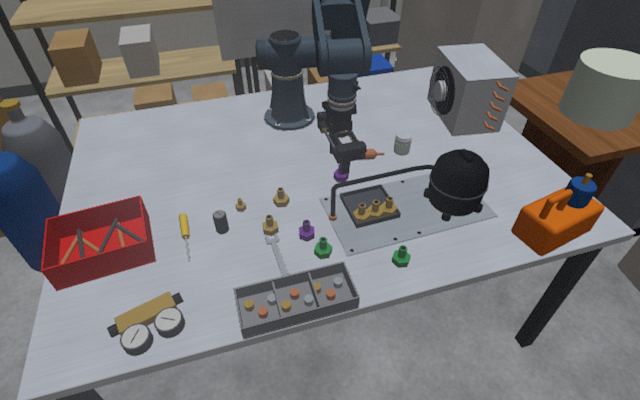

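View pics/side0.png

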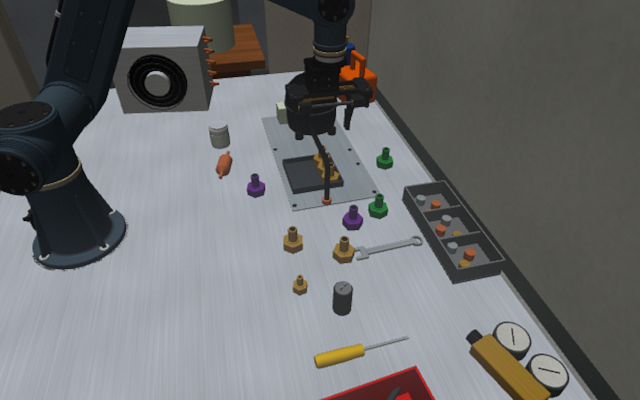

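View pics/wrist0.png

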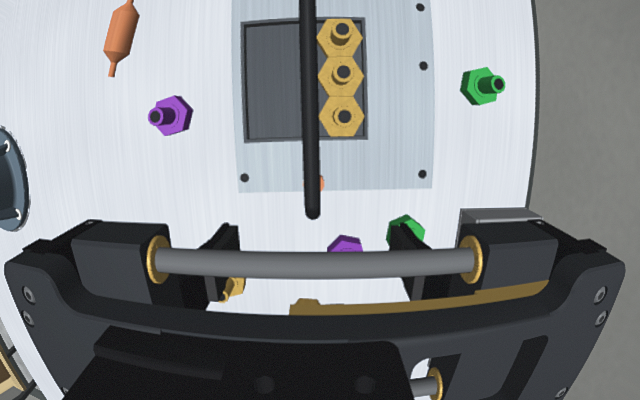

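```bash
cat > h.py <<'E'
from rig import bot, imaging
import cv2,numpy as np
def ray(m,u,v,wrist):
    d=np.array([(u-m['cx'])/m['fx'],(v-m['cy'])/m['fy'],1.])
    if wrist:
        r=np.hypot(d[0],d[1]); d=np.array([d[0]/r*np.sin(r),d[1]/r*np.sin(r),np.cos(r)]) if r>1e-9 else d
    return m['T'][:3,3],m['T'][:3,:3]@d
def onz(m,uv,z,wrist=False):
    o,d=ray(m,*uv,wrist); return (o+d*(z-o[2])/d[2])[:2]
def brass(im):
    h=cv2.cvtColor(im,cv2.COLOR_RGB2HSV)
    return cv2.inRange(h,(14,90,60),(28,255,255))
def blobs(mask,amin=40):
    n,l,s,c=cv2.connectedComponentsWithStats(mask)
    return [(s[i].tolist(),c[i]) for i in range(1,n) if s[i][4]>=amin]
E
python3 - <<'E'
from h import *
for n in ['scene','side','wrist']:
    im=cv2.imread(f'pics/{n}0.png')[:,:,::-1].copy();m=imaging.camera_model(n)
    for s,c in blobs(brass(im)):print(n,s,c.round(1),onz(m,c,.02,n=='wrist').round(3))
m=imaging.camera_model('wrist')
for uv in [(342,31),(343,72),(345,116)]:print('spig',onz(m,uv,.065,True).round(4))
for uv in [(241,23),(246,142),(364,18),(368,138)]:print('trayrim',onz(m,uv,.022,True).round(4))
E
```

```text
scene [11, 19, 72, 11, 220] [46.4 23.8] [-1.405 -1.153]
scene [47, 29, 55, 58, 2327] [75.1 57.1] [-0.848 -0.928]
scene [308, 67, 20, 16, 144] [316.9  75.3] [-0.281  0.209]
scene [513, 73, 127, 85, 2149] [572.9 116.8] [0.383 1.106]
scene [135, 82, 38, 23, 555] [152.8  92.4] [-0.342 -0.544]
scene [192, 82, 35, 19, 388] [208.9  90.4] [-0.285 -0.301]
scene [0, 96, 20, 34, 322] [  6.7 108.7] [-0.382 -1.144]
scene [582, 173, 11, 12, 74] [586.9 178. ] [0.716 0.871]
scene [525, 189, 47, 29, 217] [545.9 201.2] [0.771 0.66 ]
scene [274, 193, 14, 10, 75] [280.7 198.5] [ 0.509 -0.151]
scene [353, 197, 44, 24, 441] [375.3 210.3] [0.649 0.121]
scene [542, 199, 61, 32, 609] [568.9 214.8] [0.843 0.687]
scene [179, 214, 10, 25, 172] [183.7 224.9] [ 0.537 -0.46 ]
scene [263, 221, 14, 11, 86] [269.8 226.5] [ 0.62  -0.211]
scene [314, 283, 7, 10, 41] [317.3 286.4] [ 0.868 -0.135]
scene [115, 292, 61, 41, 896] [143.9 311.6] [ 0.813 -0.574]
scene [245, 300, 8, 8, 57] [248.5 303.6] [ 0.867 -0.318]
scene [282, 301, 8, 11, 74] [285.5 305.5] [ 0.9   -0.229]
side [339, 85, 16, 5, 46] [346.3  86.6] [0.867 0.625
[... 399 characters left out ...]
83]
side [470, 334, 81, 66, 2368] [507.4 370. ] [ 0.821 -0.565]
side [315, 344, 50, 24, 673] [338.7 355.5] [ 0.528 -0.465]
wrist [316, 19, 48, 118, 3831] [339.5  77.2] [0.654 0.114]
wrist [146, 235, 24, 49, 592] [155.2 258.9] [ 0.395 -0.123]
wrist [459, 235, 24, 49, 592] [472.9 259. ] [ 0.854 -0.123]
wrist [219, 277, 26, 26, 361] [233.  287.1] [ 0.511 -0.161]
wrist [289, 280, 260, 36, 2993] [418.9 302. ] [ 0.778 -0.19 ]
wrist [0, 360, 10, 23, 134] [  3.1 372.5] [-0.442 -0.656]
wrist [428, 367, 15, 33, 253] [436.7 383.1] [ 0.852 -0.388]
spig [0.6533 0.1586]
spig [0.6541 0.1144]
spig [0.6563 0.0687]
trayrim [0.5384 0.1841]
trayrim [0.5439 0.0388]
trayrim [0.6833 0.1883]
trayrim [0.6882 0.0431]
```

{"api": "drive_tool", "payload": {"deltas": "87 -30 -45 0 0; 87 -60 -90 0 0; 87 -65 -140 0 0; 87 -65 -180 0 0; 87 -65 -220 0 0; 87 -65 -260 0 0; 87 -65 -260 0 0; 87 -65 -260 0 0"}}

```text
time_s: 0.95
position: [0.5594, -0.2606, 0.222]
tcp_rot: [[0.002, 1.0, -0.001], [1.0, -0.002, 0.001], [0.001, -0.001, -1.0]]
force: [0.2, 2.0, -0.3]
opening: 0.999
grasp_force: 0.0
```

```bash
python3 - <<'E'
from h import *
m=imaging.camera_model('wrist');im=imaging.capture('wrist')
print(bot.read_state()['position'],m['T'][:3,3])
for s,c in blobs(brass(im)):print(s,c.round(1),onz(m,c,.022,True).round(3))
cv2.imwrite('pics/w1.png',cv2.resize(im[:200,180:500,::-1],None,fx=2.5,fy=2.5,interpolation=cv2.INTER_CUBIC))
np.save('w1.npy',im);np.save('w1T.npy',m['T'])
E
```

```text
[ 0.55942622 -0.25940846  0.22198623] [ 0.55999784 -0.19044394  0.38424713]
[245, 62, 42, 43, 1168] [266.6  83.4] [ 0.505 -0.153]
[530, 85, 14, 13, 148] [536.8  90.7] [ 0.87  -0.138]
[338, 113, 43, 40, 1156] [358.7 132.2] [ 0.612 -0.211]
[536, 148, 19, 18, 249] [544.8 156.4] [ 0.894 -0.23 ]
[248, 177, 27, 27, 504] [261.2 190. ] [ 0.495 -0.281]
[518, 207, 14, 15, 156] [524.2 214.8] [ 0.869 -0.318]
[146, 236, 24, 48, 581] [155.3 259.1] [ 0.331 -0.382]
[460, 236, 23, 48, 585] [473.  259.2] [ 0.788 -0.383]
[262, 280, 287, 36, 3278] [405.9 302.7] [ 0.692 -0.449]
[428, 368, 15, 32, 247] [436.7 383.3] [ 0.785 -0.647]
[21, 381, 22, 19, 215] [ 33.3 392.9] [-0.333 -0.934]
```

View pics/w1.png

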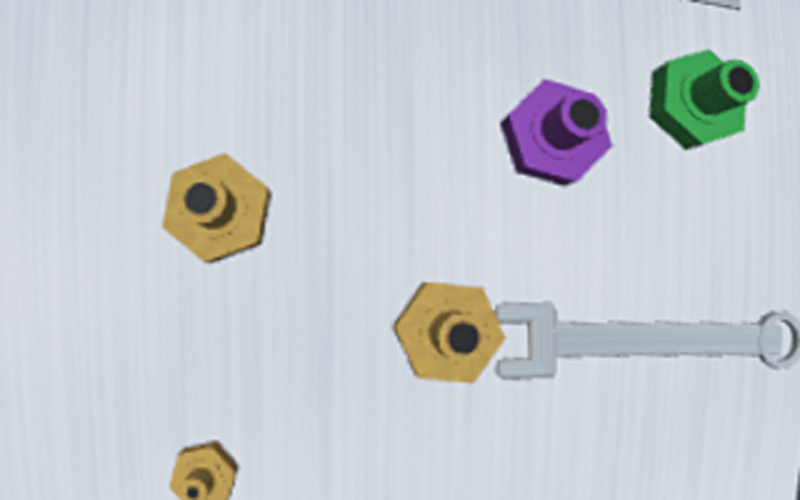

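```bash
cat >> h.py <<'E'
def hexfit(m,im,seed,s=5,z=.022,wrist=True):
    "hex top face near pixel seed: centre (world xy at z), yaw of a corner (deg mod 60), fitted vertices"
    x0,y0=int(seed[0])-32,int(seed[1])-32; x0=max(x0,0);y0=max(y0,0)
    c=cv2.resize(im[y0:y0+64,x0:x0+64],None,fx=s,fy=s,interpolation=cv2.INTER_CUBIC)
    k=brass(c); cs,_=cv2.findContours(k,cv2.RETR_EXTERNAL,cv2.CHAIN_APPROX_NONE)
    p=max(cs,key=cv2.contourArea); h=cv2.convexHull(p)[:,0].astype(float)
    h=(h+.5)/s-.5+[x0,y0]
    w=np.array([onz(m,q,z,wrist) for q in h]).astype(np.float64)
    W=((w-w.mean(0))*1e5).astype(np.int32)
    for e in np.linspace(.01,.1,60):
        v=cv2.approxPolyDP(W[:,None],e*cv2.arcLength(W[:,None],True),True)[:,0]
        if len(v)<=6: break
    v=v/1e5+w.mean(0); c=v.mean(0); a=np.degrees(np.arctan2(*(v-c).T[::-1]))
    d=np.roll(v,-1,0)-v; l=np.hypot(*d.T); ed=np.degrees(np.arctan2(d[:,1],d[:,0]))
    yaw=np.degrees(np.angle((l*np.exp(6j*np.radians(ed))).sum()))/6
    return c,yaw%60,np.round(a%60,1),np.round(l*1000,1)
def dark(im,seed,r=10,s=5):
    x0,y0=int(seed[0])-r,int(seed[1])-r
    c=cv2.resize(im[y0:y0+2*r,x0:x0+2*r],None,fx=s,fy=s,interpolation=cv2.INTER_CUBIC)
    k=cv2.inRange(c.max(2),0,75); n,l,st,ce=cv2.connectedComponentsWithStats(k)
    i=1+np.argmax(st[1:,4]); return (ce[i]+.5)/s-.5+[x0,y0]
E
python3 - <<'E'
from h import *
im=np.load('w1.npy');m=imaging.camera_model('wrist');m['T']=np.load('w1T.npy')
for sd,h in [((266.6,83.4),(180+201/2.5,199/2.5)),((358.7,132.2),(180+463/2.5,338/2.5))]:
    print(hexfit(m,im,sd),onz(m,dark(im,h),.058,True))
im=cv2.imread('pics/wrist0.png')[:,:,::-1].copy();m=imaging.camera_model('wrist');m['T'][:3,3]+=[.065,.26,0]
for h in [(342,31),(343,72),(345,116)]: print(onz(m,dark(im,h),.065,True))
E
```

```text
(array([ 0.50394973, -0.15155301]), np.float64(18.673165641827904), array([18.7, 20.5, 18.5, 19.9, 15.1, 19.4]), array([24.4, 26.9, 25.9, 27.6, 23.9, 25.7])) [ 0.503356   -0.15149961]
(array([ 0.61293995, -0.21110664]), np.float64(55.099562332270274), array([58.4, 53. , 54.8, 57.5, 51. , 55.7]), array([27.8, 25.3, 25.1, 28.1, 23.7, 24.7])) [ 0.61378148 -0.21163453]
[0.65344491 0.16210395]
[0.6544     0.11575878]
[0.65556541 0.0692189 ]
```

{"api": "drive_tool", "payload": {"deltas": "87 -20 40 0 0.15; 87 -40 80 0 0.3; 87 -56.5 108.5 -30 0.45; 87 -56.5 108.5 -70 0.6; 87 -56.5 108.5 -105 0.75; 87 -56.5 108.5 -140 0.85; 87 -56.5 108.5 -140 0.85; 87 -56.5 108.5 -180 0.85; 87 -56.5 108.5 -200 0.85; 87 -56.5 108.5 -216 0.85; 87 -56.5 108.5 -216 0.85"}}

```text
time_s: 2.1
position: [0.5032, -0.1504, 0.0064]
tcp_rot: [[-0.751, 0.661, -0.002], [0.661, 0.751, 0.001], [0.002, -0.0, -1.0]]
force: [-0.1, 0.3, 1.0]
opening: 1.001
grasp_force: 0.0
```

{"api": "drive_tool", "payload": {"deltas": "40 0 0 0 0; 40 0 0 0 0; 40 0 0 0 0; 40 0 0 0 0; 40 0 0 0 0; 40 0 0 0 0; 40 0 0 0 0; 40 0 0 0 0"}}

```text
time_s: 2.9
position: [0.5035, -0.1516, 0.0068]
tcp_rot: [[-0.751, 0.66, 0.0], [0.66, 0.751, -0.0], [-0.0, -0.0, -1.0]]
force: [-0.6, -0.4, 3.0]
opening: 0.529
grasp_force: 30.0
```

{"api": "drive_tool", "payload": {"deltas": "56 0 0 0 0; 56 0 0 0 0; 56 0 0 0 0; 56 -4.5 4 21 0; 56 -4.5 4 21 0; 18 -4.5 4 21 0; 18 -4.5 4 21 0; 18 -4.5 4 21 0; 18 -4.5 4 21 0; 18 -4.5 4 21 0; 18 -4.5 4 21 0; 18 -4.5 4 21 0"}}

```text
time_s: 4.1
position: [0.4988, -0.1474, 0.0273]
tcp_rot: [[-0.751, 0.66, -0.001], [0.66, 0.751, 0.0], [0.001, -0.0, -1.0]]
force: [-0.2, 0.4, -2.9]
opening: 0.242
grasp_force: 30.0
```

{"api": "drive_tool", "payload": {"deltas": "18 0 0 40 0; 18 0 0 80 0; 18 15 45 80 0.12; 18 25 90 80 0.24; 18 35 135 80 0.36; 18 45 180 80 0.48; 18 55 225 80 0.6; 18 65 260 80 0.72; 18 69 284 80 0.747; 18 69 284 80 0.747; 18 69 284 80 0.747; 18 69 284 80 0.747"}}

```text
time_s: 5.3
position: [0.5673, 0.1356, 0.1072]
tcp_rot: [[-1.0, -0.025, -0.001], [-0.025, 1.0, -0.0], [0.001, -0.0, -1.0]]
force: [-0.4, -0.3, -1.8]
opening: 0.247
grasp_force: 30.0
```

```bash
python3 - <<'E'
from h import *
print(bot.read_state()['position'],bot.read_state()['tcp_rot'][:,0])
a=imaging.capture('scene')[120:280,250:510];b=imaging.capture('side')[60:260,200:460]
a=cv2.resize(a,None,fx=3,fy=3)[:300];b=cv2.resize(b,None,fx=3,fy=3)
b=b[120:420]
cv2.imwrite('pics/c2.png',np.vstack([a,b])[:,:,::-1])
E
```

```text
[0.56732867 0.13557521 0.1072044 ] [-0.99968146 -0.02520115  0.0013723 ]
```

View pics/c2.png

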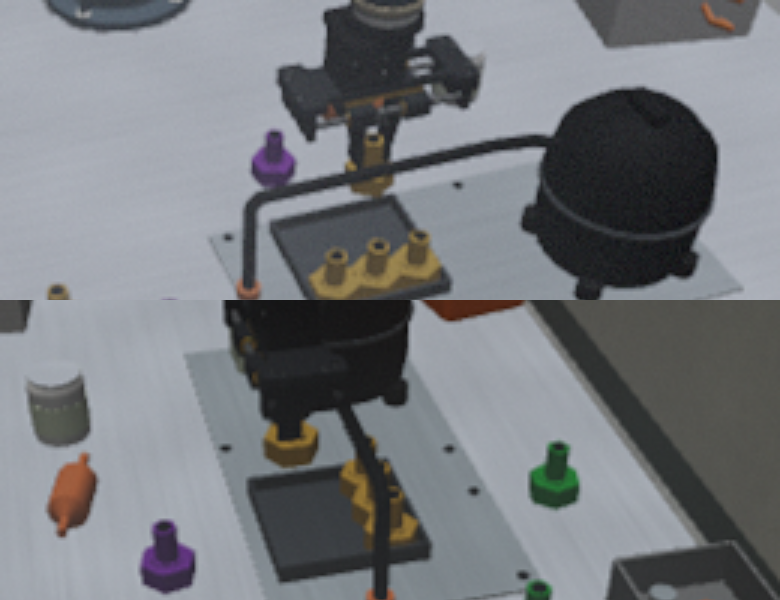

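{"api": "drive_tool", "payload": {"deltas": "18 0 0 -25 0; 18 0 0 -45 0; 18 0 0 -58 0; 18 0 0 -66 0; 18 0 0 -70 0; 18 0 0 -72 0; 18 0 0 -72 0"}}

```text
time_s: 6.1
position: [0.5684, 0.1365, 0.0359]
tcp_rot: [[-1.0, -0.026, 0.001], [-0.026, 1.0, 0.0], [-0.001, 0.0, -1.0]]
force: [0.4, 0.8, -1.9]
opening: 0.246
grasp_force: 30.0
```

{"api": "drive_tool", "payload": {"deltas": "18 0 0 -1 0; 18 4 0 -1 0; 18 4 0 -1 0; 40 4 0 -1 0; 40 4 0 -1 0; 40 4 0 -1 0; 40 0 0 35 0; 40 -5 0 75 0; 40 -5 0 100 0; 40 -5 0 100 0"}}

```text
time_s: 7.1
position: [0.5658, 0.1368, 0.1397]
tcp_rot: [[-1.0, -0.026, 0.009], [-0.026, 1.0, 0.0], [-0.009, 0.0, -1.0]]
force: [0.3, 0.2, 0.4]
opening: 0.455
grasp_force: 0.0
```

{"api": "drive_tool", "payload": {"deltas": "87 0 -40 20 0; 87 0 -85 20 0; 87 0 -130 20 0; 87 0 -175 20 0; 87 0 -220 20 -0.05; 87 15 -265 20 -0.11; 87 35 -305 20 -0.11; 87 50.5 -348 20 -0.11; 87 50.5 -348 -10 -0.11; 87 50.5 -348 -10 -0.11"}}

```text
time_s: 8.1
position: [0.6103, -0.2114, 0.1208]
tcp_rot: [[-0.996, 0.086, -0.009], [0.086, 0.996, 0.005], [0.009, 0.004, -1.0]]
force: [-1.4, 0.4, -0.4]
opening: 0.999
grasp_force: 0.0
```

{"api": "drive_tool", "payload": {"deltas": "87 0 0 -40 0; 87 0 0 -80 0; 87 0 0 -105 0; 87 0 0 -119 0; 87 0 0 -119 0; 40 0 0 -119 0; 40 0 0 -119 0; 40 0 0 -119 0; 40 0 0 -119 0; 40 0 0 -119 0; 40 0 0 -119 0; 40 0 0 -119 0"}}

```text
time_s: 9.3
position: [0.6136, -0.2115, 0.0069]
tcp_rot: [[-0.996, 0.084, 0.0], [0.084, 0.996, -0.0], [-0.0, 0.0, -1.0]]
force: [-1.0, -0.1, 2.7]
opening: 0.518
grasp_force: 30.0
```

{"api": "drive_tool", "payload": {"deltas": "56 0 0 0 0; 56 0 0 0 0; 56 0 0 0 0; 56 -6 0.5 21 0; 56 -6 0.5 21 0; 18 -6 0.5 21 0; 18 -6 0.5 21 0; 18 -6 0.5 21 0; 18 -6 0.5 21 0; 18 -6 0.5 21 0; 18 -6 0.5 21 0; 18 -6 0.5 21 0"}}

```text
time_s: 10.5
position: [0.6073, -0.2109, 0.0272]
tcp_rot: [[-0.996, 0.084, -0.0], [0.084, 0.996, 0.0], [0.0, 0.0, -1.0]]
force: [0.7, 0.2, -2.3]
opening: 0.243
grasp_force: 30.0
```

{"api": "drive_tool", "payload": {"deltas": "18 0 0 40 0; 18 0 0 80 0; 18 -38 20 85 0; 18 -38 65 85 0.03; 18 -38 110 85 0.06; 18 -38 155 85 0.09; 18 -38 200 85 0.11; 18 -38 245 85 0.11; 18 -38 285 85 0.11; 18 -38 299.5 80 0.11; 18 -38 299.5 80 0.11; 18 -38 299.5 80 0.11"}}

```text
time_s: 11.7
position: [0.5693, 0.088, 0.1072]
tcp_rot: [[-1.0, -0.027, -0.001], [-0.027, 1.0, -0.001], [0.001, -0.001, -1.0]]
force: [-0.1, -0.6, -2.1]
opening: 0.244
grasp_force: 30.0
```

```bash
python3 - <<'E'
from h import *
print(bot.read_state()['position'],bot.read_state()['tcp_rot'][:,0])
a=imaging.capture('scene')[120:280,250:510];b=imaging.capture('side')[60:260,200:460]
a=cv2.resize(a,None,fx=3,fy=3)[:300];b=cv2.resize(b,None,fx=3,fy=3)
b=b[120:420]
cv2.imwrite('pics/c3.png',np.vstack([a,b])[:,:,::-1])
E
```

```text
[0.56927569 0.08795525 0.10719264] [-9.99640332e-01 -2.68066769e-02  7.80789233e-04]
```

View pics/c3.png

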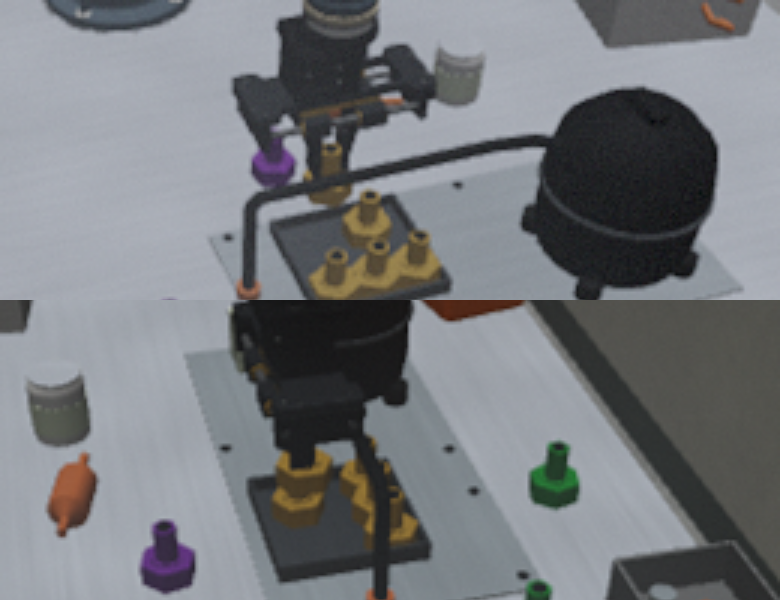

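{"api": "drive_tool", "payload": {"deltas": "18 0 0 -25 0; 18 0 0 -45 0; 18 0 0 -58 0; 18 0 0 -66 0; 18 0 0 -70 0; 18 0 0 -73 0; 18 4 0 -73 0; 18 4 0 -73 0; 30 4 0 -73 0; 30 4 0 -73 0; 30 4 0 -73 0; 30 4 0 -73 0"}}

```text
time_s: 13.0
position: [0.5737, 0.0886, 0.0349]
tcp_rot: [[-1.0, -0.026, 0.001], [-0.026, 1.0, -0.0], [-0.001, -0.0, -1.0]]
force: [-0.5, 1.3, 0.5]
opening: 0.34
grasp_force: 0.0
```

{"api": "drive_tool", "payload": {"deltas": "30 -4 0 36 0; 30 -9 0 76 0; 30 -9 0 106 0; 30 -9 0 140 0; 30 -9 0 150 0.1;30 -9 0 150 0.2;30 -9 0 150 0.3;30 -9 0 150 0.4;30 -9 0 150 0.5;30 -9 0 150 0.6;30 -9 0 150 0.7;30 -9 0 150 0.8"}}

```text
time_s: 14.2
position: [0.5642, 0.0886, 0.1846]
tcp_rot: [[-0.675, -0.738, -0.0], [-0.738, 0.675, 0.0], [0.0, 0.0, -1.0]]
force: [-0.1, 0.1, 0.3]
opening: 0.344
grasp_force: 0.0
```

{"api": "drive_tool", "payload": {"deltas": "30 10 -30 35 -0.14;30 20 -60 35 -0.28;30 50 -98 35 -0.42;30 50 -98 35 -0.56;30 50 -98 35 -0.7;30 50 -98 35 -0.84;30 50 -98 35 -0.98;30 50 -98 35 -1.12;30 50 -98 35 -1.26;30 50 -98 35 -1.4;30 50 -98 35 -1.54;30 50 -98 35 -1.68"}}

```text
time_s: 15.4
position: [0.6142, -0.0094, 0.2195]
tcp_rot: [[-0.653, 0.758, -0.0], [0.758, 0.653, 0.0], [0.0, -0.0, -1.0]]
force: [-0.4, -0.2, 0.0]
opening: 0.35
grasp_force: 0.0
```

{"api": "drive_tool", "payload": {"deltas": "30 0 0 0 -0.14;30 0 0 0 -0.28;30 0 0 0 -0.42;30 0 0 0 -0.56;30 0 0 0 -0.7;30 0 0 0 -0.7;30 0 0 0 -0.7;30 0 0 0 -0.7"}}

```text
time_s: 16.2
position: [0.6144, -0.0095, 0.2195]
tcp_rot: [[-0.019, 1.0, -0.0], [1.0, 0.019, -0.0], [-0.0, -0.0, -1.0]]
force: [0.2, 0.0, 0.3]
opening: 0.344
grasp_force: 0.0
```

```bash
python3 - <<'E'
from h import *
m=imaging.camera_model('wrist');im=imaging.capture('wrist')
s=bot.read_state();print(s['position'],s['tcp_rot'][:,0],s['joint_positions'])
cv2.imwrite('pics/w4.png',cv2.resize(im[:200,180:500,::-1],None,fx=2.5,fy=2.5,interpolation=cv2.INTER_CUBIC))
np.save('w4.npy',im);np.save('w4T.npy',m['T'])
E
```

```text
[ 0.61441586 -0.00944988  0.21954363] [-1.85824059e-02  9.99827332e-01 -2.25615657e-05] [-1.12868883e+01  2.95960357e+01  8.38402392e+01 -2.57156168e-03
  6.65684571e+01 -1.23506203e+01]
```

View pics/w4.png

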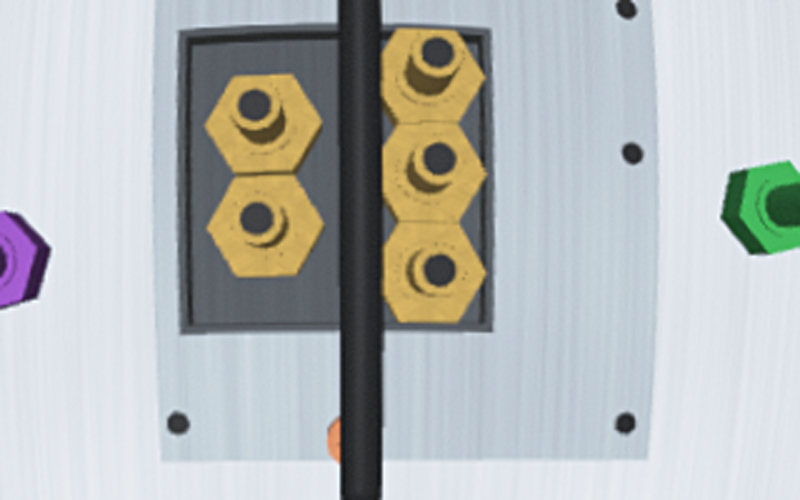

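```bash
python3 - <<'E'
from h import *
im=np.load('w4.npy');m=imaging.camera_model('wrist');m['T']=np.load('w4T.npy')
P=[onz(m,dark(im,(180+u/2.5,v/2.5)),.065,True) for u,v in [(437,53),(438,159),(440,271),(254,106),(256,220)]]
P=np.array(P);print(P.round(4))
d=P[0]-P[2];psi=np.arctan2(-d[0],d[1]);print('psi',psi)
R=np.array([[np.cos(psi),np.sin(psi)],[-np.sin(psi),np.cos(psi)]])
O=P[1]-R.T@[.042,0];print(O);print(((P-O)@R.T*1000).round(1))
for v in (100,250,400):
  for u in (340,382):print('tube',(R@(onz(m,(180+u/2.5,v/2.5),.135,True)-O)*1000).round(1))
for u in (193,488):print('traywall x',(R@(onz(m,(180+u/2.5,65),.022,True)-O)*1000).round(1))
E
```

```text
[[0.653  0.1613]
 [0.6542 0.115 ]
 [0.6554 0.0687]
 [0.579  0.1363]
 [0.5808 0.0885]]
psi 0.02618608748723687
[0.61221173 0.11391681]
[[ 42.   46.3]
 [ 42.    0. ]
 [ 42.  -46.3]
 [-32.6  23.2]
 [-32.  -24.6]]
tube [1.9 7.1]
tube [15.1  7.1]
tube [  1.5 -41.9]
tube [ 14.7 -41.9]
tube [  1.2 -90. ]
tube [ 14.7 -90. ]
traywall x [-65.2   6.6]
traywall x [71.1  5.8]
```

{"api": "drive_tool", "payload": {"deltas": "0 0 0 0 -0.14;0 20 10 0 -0.28;0 40 40 0 -0.42;0 60 75 0 -0.56;0 67.7 110 0 -0.7;0 67.7 125.2 0 -0.84;0 67.7 125.2 0 -0.98;0 67.7 125.2 0 -1.12;0 67.7 125.2 0 -1.26;0 67.7 125.2 0 -1.4;0 67.7 125.2 0 -1.54;0 67.7 125.2 0 -1.563"}}

```text
time_s: 17.45
position: [0.6821, 0.1158, 0.2194]
tcp_rot: [[1.0, 0.025, -0.0], [0.025, -1.0, -0.0], [-0.0, -0.0, -1.0]]
force: [0.7, -1.0, 0.6]
opening: 0.002
grasp_force: 0.0
```

{"api": "drive_tool", "payload": {"deltas": "0 0 0 -40 0;0 0 0 -80 0;0 0 0 -80 0;0 0 0 -80 0"}}

```text
time_s: 17.85
position: [0.682, 0.1157, 0.1392]
tcp_rot: [[1.0, 0.026, -0.002], [0.026, -1.0, 0.0], [-0.002, -0.0, -1.0]]
force: [0.4, 0.3, 0.3]
opening: 0.004
grasp_force: 0.0
```

{"api": "drive_tool", "payload": {"deltas": "0 0 0 -45 0;0 0 0 -85 0;0 0 0 -100 0;0 0 0 -106 0;0 0 0 -106 0;0 -5 0 -106 0;0 -7 0 -106 0;0 -9 -0.2 -106 0;0 -11 -0.3 -106 0;0 -12.5 -0.3 -106 0;0 -14 -0.4 -106 0;0 -14 -0.4 -106 0"}}

```text
time_s: 19.05
position: [0.6697, 0.1155, 0.0345]
tcp_rot: [[1.0, 0.025, 0.004], [0.025, -1.0, 0.0], [0.004, -0.0, -1.0]]
force: [3.9, 1.0, 3.2]
opening: 0.009
grasp_force: 2.4
```

{"api": "drive_tool", "payload": {"deltas": "0 6 0 0 0;0 14 0.4 0 0;0 13.6 20 0 0;0 12.8 46.4 0 0;0 12.8 46.4 0 0;0 7.8 46.2 0 0;0 5.8 46.2 0 0;0 3.8 46.2 0 0;0 1.8 46 0 0;0 0.3 46 0 0;0 -1.7 46 0 0;0 -1.7 46 0 0"}}

```text
time_s: 20.25
position: [0.6674, 0.1613, 0.0342]
tcp_rot: [[1.0, 0.025, 0.002], [0.025, -1.0, 0.0], [0.002, -0.0, -1.0]]
force: [3.3, 2.4, 1.2]
opening: 0.005
grasp_force: 1.7
```

{"api": "drive_tool", "payload": {"deltas": "0 6 0 0 0;0 14 0.4 0 0;0 15 -40 0 0;0 16.4 -92 0 0;0 16.4 -92 0 0;0 11.4 -92.2 0 0;0 9.4 -92.2 0 0;0 7.4 -92.2 0 0;0 5.4 -92.4 0 0;0 3.4 -92.4 0 0;0 1.9 -92.4 0 0;0 1.9 -92.4 0 0"}}

```text
time_s: 21.45
position: [0.668, 0.0694, 0.0336]
tcp_rot: [[1.0, 0.025, -0.001], [0.025, -1.0, 0.0], [-0.001, -0.0, -1.0]]
force: [2.0, -0.5, 0.3]
opening: 0.003
grasp_force: 0.8
```

{"api": "drive_tool", "payload": {"deltas": "0 12 0 0 0;0 12 0 45 0;0 12 0 90 0;0 12 0 135 0;0 0 10 186 0;0 -45 25 186 0;0 -90 45 186 0;0 -130 45 186 0;0 -168 45 186 0;0 -168 45 186 0;0 -168 45 186 0;0 -168 45 186 0"}}

```text
time_s: 22.65
position: [0.5014, 0.114, 0.2197]
tcp_rot: [[1.0, 0.025, 0.001], [0.025, -1.0, 0.0], [0.001, -0.0, -1.0]]
force: [0.2, -0.4, 0.8]
opening: 0.009
grasp_force: 0.0
```

```bash
python3 - <<'E'
from h import *
m=imaging.camera_model('wrist');im=imaging.capture('wrist')
s=bot.read_state();print(s['position'],s['joint_positions'][5])
cv2.imwrite('pics/w5.png',cv2.resize(im[:200,180:500,::-1],None,fx=2.5,fy=2.5,interpolation=cv2.INTER_CUBIC))
np.save('w5.npy',im);np.save('w5T.npy',m['T'])
E
```

```text
[0.50167584 0.11390055 0.2196192 ] 88.91717114420732
```

View pics/w5.png

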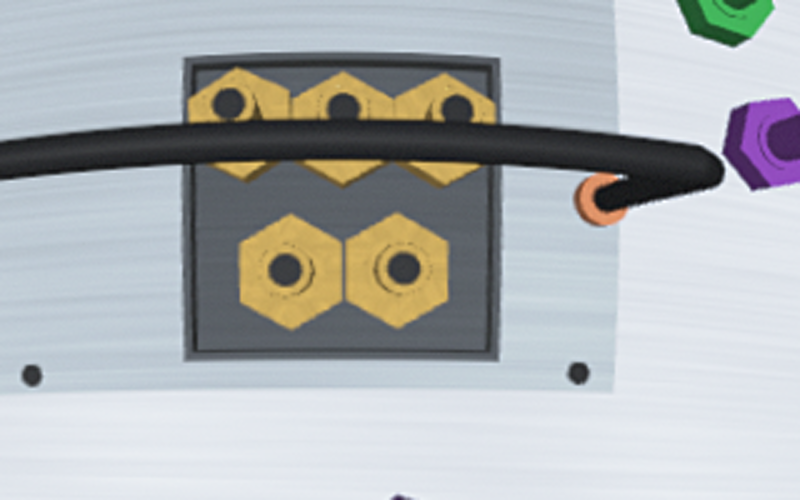

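```bash
cat >> h.py <<'E'
ps=.0262;R=np.array([[np.cos(ps),np.sin(ps)],[-np.sin(ps),np.cos(ps)]]);O=np.array([.6122,.1139])
E
python3 - <<'E'
from h import *
im=np.load('w5.npy');m=imaging.camera_model('wrist');m['T']=np.load('w5T.npy')
for u,v in [(230,104),(343,106),(457,107),(286,270),(403,268)]:
    print((R@(onz(m,dark(im,(180+u/2.5,v/2.5),8),.065,True)-O)*1000).round(1),(R@(onz(m,(180+u/2.5,v/2.5),.065,True)-O)*1000).round(1))
for sd in [(180+290/2.5,271/2.5),(180+397/2.5,270/2.5)]:
    c,y,a,l=hexfit(m,im,sd,z=.029);print(R@(c-O)*1000,y,a,l)
print('hex far corners z.029',[(R@(onz(m,(180+u/2.5,v/2.5),.029,True)-O)*1000).round(1) for u,v in [(239,67),(344,70),(447,72)]])
E
```

```text
[37.6 46.3] [37.3 45.3]
[33.4 -0.2] [35.3 -0.6]
[ 34.4 -46.5] [ 36.1 -47.1]
[-32.6  23.2] [-33.   22.6]
[-31.9 -24.7] [-32.2 -24.8]
[-32.7105294   23.23070313] 1.2104577709752917 [ 2.8 58.5  1.4  3.5  0.1  0.9] [27.7 24.9 25.2 27.4 26.1 25.7]
[-31.84186159 -24.72801248] 1.9033390516537665 [0.1 2.6 2.9 1.3 0.7 3.7] [25.1 26.2 26.9 26.5 25.1 27.5]
hex far corners z.029 [array([64. , 46.2]), array([61.4, -1.5]), array([ 61.7, -48.4])]
```

{"api": "drive_tool", "payload": {"deltas": "10 0 0 0 0.15;10 0 0 0 0.3;10 0 0 0 0.45;10 0 0 0 0.6;10 0 0 0 0.75;10 0 0 0 0.9;10 0 0 0 1.05;10 0 0 0 1.2;10 0 0 0 1.35;10 0 0 0 1.5;10 0 0 0 1.65;10 0 0 0 1.8"}}

```text
time_s: 23.9
position: [0.5017, 0.1138, 0.2193]
tcp_rot: [[-0.257, 0.966, 0.0], [0.966, 0.257, 0.0], [0.0, 0.0, -1.0]]
force: [-0.3, 0.6, 0.1]
opening: 0.113
grasp_force: 0.0
```

{"api": "drive_tool", "payload": {"deltas": "10 0 0 0 0.15;10 0 0 0 0.3;10 0 0 0 0.45;10 0 0 0 0.6;10 0 0 0 0.75;10 0 0 0 0.9;10 0 0 0 1.05;10 15 10 0 1.2;10 25 15 0 1.342;10 36 21 0 1.342;10 36 21 0 1.342;10 36 21 0 1.342"}}

```text
time_s: 25.1
position: [0.5365, 0.1349, 0.2191]
tcp_rot: [[-1.0, -0.023, -0.001], [-0.023, 1.0, -0.0], [0.001, -0.0, -1.0]]
force: [-0.0, -0.1, 0.0]
opening: 0.113
grasp_force: 0.0
```

{"api": "drive_tool", "payload": {"deltas": "10 0 0 -48 0;10 0 0 -96 0;10 0 0 -144 0;10 0 0 -180 0;10 0 0 -195 0;10 0 0 -195 0;10 4 0 -195 0;10 8 0.2 -195 0;10 12 0.3 -195 0;10 16 0.4 -195 0;10 20 0.5 -195 0;10 20 0.5 -195 0"}}

```text
time_s: 26.3
position: [0.5573, 0.1355, 0.0247]
tcp_rot: [[-1.0, -0.025, 0.001], [-0.025, 1.0, 0.0], [-0.001, 0.0, -1.0]]
force: [-0.5, 0.1, -0.6]
opening: 0.115
grasp_force: 0.2
```

{"api": "drive_tool", "payload": {"deltas": "10 3 0 0 0;10 6 0.1 0 0;10 9 0.2 0 0;10 11 0.3 0 0;10 13 0.3 0 0;10 15 0.4 0 0;10 16 0.4 0 0;10 16 0.4 0 0"}}

```text
time_s: 27.1
position: [0.5711, 0.1358, 0.0244]
tcp_rot: [[-1.0, -0.025, -0.003], [-0.025, 1.0, -0.0], [0.003, -0.0, -1.0]]
force: [-4.1, -0.4, 3.4]
opening: 0.118
grasp_force: 2.1
```

{"api": "drive_tool", "payload": {"deltas": "10 1 0 0 0;10 1.5 0 0 0;10 1.5 0 0 0;10 -10 0 0 0;10 -36 -0.5 0 0;10 -35.5 -25 0 0;10 -34.8 -47.2 0 0;10 -34.8 -47.2 0 0;10 -30 -47 0 0;10 -26 -46.9 0 0;10 -22 -46.8 0 0;10 -18 -46.7 0 0"}}

```text
time_s: 28.3
position: [0.5529, 0.0898, 0.0243]
tcp_rot: [[-1.0, -0.027, -0.004], [-0.027, 1.0, -0.0], [0.004, -0.0, -1.0]]
force: [-5.3, -0.7, 2.9]
opening: 0.114
grasp_force: 2.1
```

{"api": "drive_tool", "payload": {"deltas": "10 4 0 0 0;10 8 0.2 0 0;10 11 0.3 0 0;10 13 0.4 0 0;10 15 0.4 0 0;10 17 0.5 0 0;10 19 0.5 0 0;10 20.5 0.5 0 0;10 20.5 0.5 0 0"}}

```text
time_s: 29.2
position: [0.5746, 0.0898, 0.0244]
tcp_rot: [[-1.0, -0.025, -0.001], [-0.025, 1.0, 0.0], [0.001, 0.0, -1.0]]
force: [-3.1, 1.2, 1.5]
opening: 0.117
grasp_force: 1.2
```

{"api": "drive_tool", "payload": {"deltas": "10 -8 0 0 0;0 -8 0 0 0;0 -8 0 0 0;0 -8 0 0 0;0 -4 0 0 0;0 -2 0 0 0;0 -1 0 0 0;0 0 0 0 0;0 0.5 0 0 0;0 0.5 0 0 0"}}

```text
time_s: 30.2
position: [0.5726, 0.0897, 0.0244]
tcp_rot: [[-1.0, -0.025, -0.006], [-0.025, 1.0, -0.0], [0.006, 0.0, -1.0]]
force: [-6.0, -0.5, 4.6]
opening: 0.003
grasp_force: 3.0
```

{"api": "drive_tool", "payload": {"deltas": "0 -15 0 0 0;0 -36 0 0 0;0 -36 25 0 0;0 -36 47 0 0;0 -20 46.5 0 0;0 -9 46.5 0 0;0 -5 46.5 0 0;0 -3 46.5 0 0;0 -2 46.5 0 0;0 -1.2 46.5 0 0;0 -0.7 46.5 0 0;0 -0.7 46.5 0 0"}}

```text
time_s: 31.4
position: [0.5717, 0.136, 0.0244]
tcp_rot: [[-1.0, -0.025, -0.006], [-0.025, 1.0, -0.0], [0.006, 0.0, -1.0]]
force: [-5.8, 0.8, 4.6]
opening: 0.003
grasp_force: 3.1
```

{"api": "drive_tool", "payload": {"deltas": "0 -30 0 0 0;0 -50 0 48 0;0 -75 -10 96 -0.1;0 -75 -22 144 -0.25;0 -75 -22 195 -0.4;0 -75 -22 195 -0.55;0 -75 -22 195 -0.7;0 -75 -22 195 -0.85;0 -75 -22 195 -1.0;0 -75 -22 195 -1.15;0 -75 -22 195 -1.3;0 -75 -22 195 -1.45"}}

```text
time_s: 32.6
position: [0.5007, 0.1135, 0.2197]
tcp_rot: [[-0.139, 0.99, 0.003], [0.99, 0.139, -0.001], [-0.001, 0.003, -1.0]]
force: [0.0, -0.3, 0.8]
opening: 0.001
grasp_force: 0.0
```

{"api": "drive_tool", "payload": {"deltas": "0 0 0 0 -0.15;0 0 0 0 -0.3;0 0 0 0 -0.45;0 0 0 0 -0.6;0 0 0 0 -0.75;0 0 0 0 -0.9;0 0 0 0 -1.05;0 0 0 0 -1.2;0 0 0 0 -1.35;0 0 0 0 -1.5;0 0 0 0 -1.692;0 0 0 0 -1.692"}}

```text
time_s: 33.8
position: [0.5007, 0.1135, 0.2197]
tcp_rot: [[1.0, 0.021, 0.003], [0.021, -1.0, -0.001], [0.003, 0.001, -1.0]]
force: [0.6, 0.0, 0.3]
opening: 0.006
grasp_force: 0.0
```

```bash
python3 - <<'E'
from h import *
m=imaging.camera_model('wrist');im=imaging.capture('wrist')
s=bot.read_state();print(s['position'],s['tcp_rot'][:,0])
cv2.imwrite('pics/w6.png',cv2.resize(im[15:115,230:390,::-1],None,fx=5,fy=5,interpolation=cv2.INTER_CUBIC))
np.save('w6.npy',im);np.save('w6T.npy',m['T'])
E
```

```text
[0.50068779 0.11351298 0.21970469] [0.99977171 0.02116517 0.00292786]
```

View pics/w6.png

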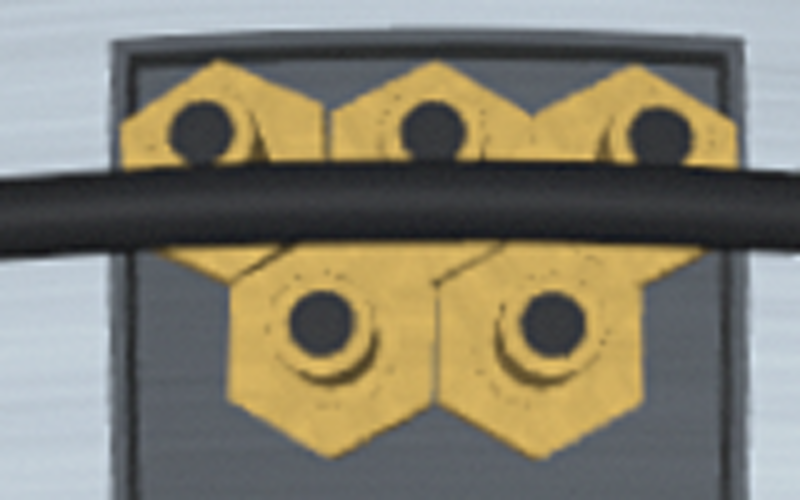

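```bash
python3 - <<'E'
from h import *
im=np.load('w6.npy');m=imaging.camera_model('wrist');m['T']=np.load('w6T.npy')
P=[R@(onz(m,(230+u/5,15+v/5),.065,True)-O)*1000 for u,v in [(201,132),(432,130),(660,138),(321,323),(553,323)]]
P=np.array(P);print(P.round(1))
for n,i,j in [('ab',0,1),('bc',1,2),('aA',0,3),('bA',1,3),('bB',1,4),('cB',2,4),('AB',3,4)]:print(n,np.hypot(*(P[i]-P[j])).round(1))
E
```

```text
[[ 37.5  45.9]
 [ 36.6  -1.1]
 [ 35.8 -47.5]
 [ -4.   21.6]
 [ -4.2 -25.2]]
ab 47.0
bc 46.5
aA 48.1
bA 46.5
bB 47.4
cB 45.8
AB 46.8
```

{"api": "drive_tool", "payload": {"deltas": "0 45 12 0 0.005;0 90 24 0 0.005;0 135 36 0 0.005;0 181 47.5 0 0.005;0 181 47.5 -40 0.005;0 181 47.5 -85 0.005;0 181 47.5 -130 0.005;0 181 47.5 -165 0.005;0 181 47.5 -180 0.005;0 181 47.5 -186 0.005;0 181 47.5 -186 0.005"}}

```text
time_s: 34.95
position: [0.6815, 0.1615, 0.0339]
tcp_rot: [[1.0, 0.03, 0.001], [0.03, -1.0, 0.0], [0.001, 0.0, -1.0]]
force: [0.2, -0.1, 2.0]
opening: 0.007
grasp_force: 0.0
```

{"api": "drive_tool", "payload": {"deltas": "0 -5 0 0 0;0 -9 0 0 0;0 -11 0 0 0;0 -12.5 -0.2 0 0;0 -14 -0.3 0 0;0 -15 -0.3 0 0;0 -15.5 -0.3 0 0;0 -15.5 -0.3 0 0;0 -15.5 -0.3 0 0"}}

```text
time_s: 35.85
position: [0.6681, 0.1617, 0.0351]
tcp_rot: [[1.0, 0.029, 0.007], [0.029, -1.0, 0.001], [0.007, -0.001, -1.0]]
force: [4.7, 1.9, 4.9]
opening: 0.005
grasp_force: 2.7
```

{"api": "drive_tool", "payload": {"deltas": "0 -0.5 0 0 0;0 -1 0 0 0;0 -1 0 0 0;0 -1 0 0 0;0 -1 0 0 0"}}

```text
time_s: 36.35
position: [0.6675, 0.1617, 0.0352]
tcp_rot: [[1.0, 0.029, 0.007], [0.029, -1.0, 0.001], [0.007, -0.001, -1.0]]
force: [6.0, 0.9, 4.9]
opening: 0.007
grasp_force: 2.9
```

{"api": "drive_tool", "payload": {"deltas": "0 -0.5 0 0 0;0 -1 0 0 0;0 -1 0 0 0;0 -1 0 0 0;0 -1 0 0 0"}}

```text
time_s: 36.85
position: [0.6669, 0.1617, 0.0352]
tcp_rot: [[1.0, 0.029, 0.008], [0.029, -1.0, 0.001], [0.008, -0.001, -1.0]]
force: [5.3, 1.9, 4.6]
opening: 0.006
grasp_force: 3.1
```

{"api": "drive_tool", "payload": {"deltas": "0 -0.5 0 0 0;0 -1 0 0 0;0 -1 0 0 0;0 -1 0 0 0;0 -1 0 0 0"}}

```text
time_s: 37.35
position: [0.6663, 0.1617, 0.0353]
tcp_rot: [[1.0, 0.029, 0.009], [0.029, -1.0, 0.001], [0.009, -0.001, -1.0]]
force: [6.7, 1.9, 4.6]
opening: 0.003
grasp_force: 2.9
```

{"api": "drive_tool", "payload": {"deltas": "0 5 0 0 0;0 20 0 0 0;0 20 0 45 0;0 20 0 90 0;0 20 0 135 0;0 0 -10 188 0;0 -45 -25 188 0;0 -90 -47 188 0;0 -130 -47 188 0;0 -162 -47 188 0;0 -162 -47 188 0;0 -162 -47 188 0"}}

```text
time_s: 38.55
position: [0.4986, 0.1142, 0.221]
tcp_rot: [[1.0, 0.03, -0.003], [0.03, -1.0, -0.0], [-0.003, 0.0, -1.0]]
force: [0.4, 0.9, 0.9]
opening: 0.006
grasp_force: 0.0
```

```bash
python3 - <<'E'
from h import *
m=imaging.camera_model('wrist');im=imaging.capture('wrist')
s=bot.read_state();print(s['position'],s['tcp_rot'][:,0])
cv2.imwrite('pics/w7.png',cv2.resize(im[15:115,230:390,::-1],None,fx=5,fy=5,interpolation=cv2.INTER_CUBIC))
np.save('w7.npy',im);np.save('w7T.npy',m['T'])
E
```

```text
[0.50014048 0.11418636 0.22121598] [ 0.99955141  0.02992288 -0.00126374]
```

View pics/w7.png

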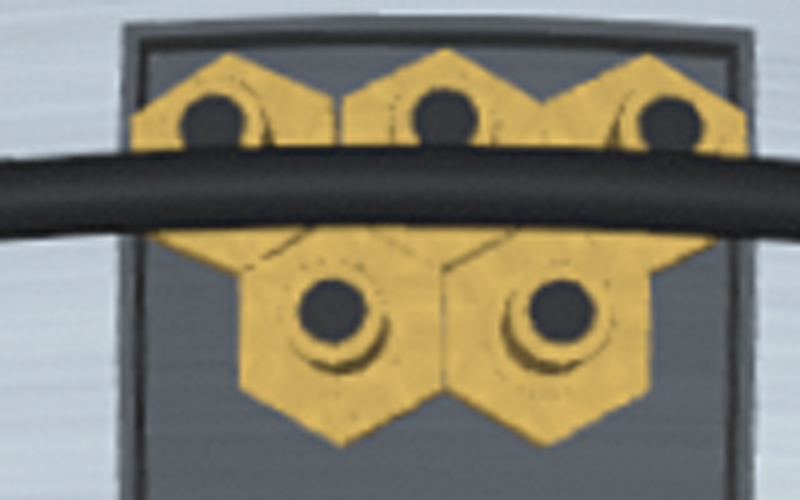

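```bash
python3 - <<'E'
from h import *
im=np.load('w7.npy');m=imaging.camera_model('wrist');m['T']=np.load('w7T.npy')
def go(Q,z):
    P=np.array([R@(onz(m,(230+u/5,15+v/5),z,True)-O)*1000 for u,v in Q]);print(P.round(1));return P
P=go([(212,126),(444,120),(669,127),(332,311),(562,311)],.065)
for n,i,j in [('ab',0,1),('bc',1,2),('aA',0,3),('bA',1,3),('bB',1,4),('cB',2,4),('AB',3,4)]:print(n,np.hypot(*(P[i]-P[j])).round(1))
go([(228,53),(447,48),(648,53),(341,446),(545,446)],.029)
go([(335,120),(343,120)],.029)
E
```

```text
[[ 35.3  46. ]
 [ 35.8  -1.3]
 [ 35.8 -47.3]
 [ -4.7  21.2]
 [ -4.4 -25.3]]
ab 47.2
bc 46.0
aA 47.0
bA 46.4
bB 46.8
cB 45.8
AB 46.5
[[ 61.9  47.4]
 [ 62.3  -2.5]
 [ 62.6 -48.3]
 [-31.6  21.2]
 [-31.3 -24.9]]
[[44.7 22.8]
 [44.7 21. ]]
```

```bash
python3 -c "
from rig import bot
print(bot.hand_in())"
```

```text
the job is handed in; nothing more can be done
None
```

I placed both large adaptors in the two gaps and handed the job in. In the last picture all five look flat and nested, with touching centres measured 45.8–47.2 mm apart (limit 49 mm). To seat them below the tube with an upright gripper, I first slid the row of three about 6 mm toward the robot. No contact with the tube showed, but the hand-in gave no verdict.

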